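# Change the deburring wheel on a bench arbor

### The job

Take the worn dark wheel off the bench arbor and put it in the green tray. Then build up the new wheel set on the arbor's spindle, each part seated fully down on the one below: first the brass-coloured flange, then the white wheel, then the blue flange, and last the red cap over the spindle tip. Leave the oil bottle, the wrench and the aluminium bracket where they are.

Things in the scene. Friction and masses are not known exactly. Their poses are not given: they have to be found in the camera images.
- arbor: Bench arbor, fixed: grey 90 x 90 x 10 mm foot; on it a steel shoulder 34 mm across, its top (the seat) 20 mm above the bench; from there a vertical steel spindle 12 mm thick, straight for 35 mm, then tapering over 9 mm to its tip 64 mm above the bench. The parts fit over it with 4 mm play each side. Origin: on the spindle axis, at the foot's underside (bench level); z up.
- tray: Shallow open green plastic tray, fixed, 120 x 120 mm outside and 16 mm high, walls and floor about 4 mm thick, inside 112 x 112 mm. Origin: centre of its underside on the bench; x and y along its sides, z up.
- worn_wheel: Worn charcoal-black abrasive wheel, about 40 g: a flat ring 44 mm across, 12 mm thick, with a 20 mm bore through it; round, so its yaw does not matter. Origin: centre of its underside, z up along its axis. It starts loose on the arbor, lying on the shoulder round the spindle (its origin 20 mm above the bench), and lifts straight off.
- back_flange: Brass-coloured metal flange, 130 to 240 g, lying flat on the bench: a flat ring 60 mm across, 10 mm thick, with a 20 mm bore through it; round, so its yaw does not matter. Origin: centre of its underside, z up along its axis.
- new_wheel: New white abrasive wheel, 50 to 100 g, lying flat on the bench: a flat ring 56 mm across, 14 mm thick, with a 20 mm bore through it; round, so its yaw does not matter. Origin: centre of its underside, z up along its axis.
- front_flange: Blue painted flange, about 100 g, lying flat on the bench: a flat ring 48 mm across, 10 mm thick, with a 20 mm bore through it; round, so its yaw does not matter. Origin: centre of its underside, z up along its axis.
- cap: Red ribbed plastic cap, about 40 g, 36 mm across (38 mm over its ribs), 20 mm tall, standing on the bench closed end up. A 20 mm bore, 14 mm deep, in its underside takes the spindle tip, which stands 10 mm above the blue flange when that is seated. Origin: centre of its underside, z up.
- bracket: Bystander: loose aluminium channel bracket, 120 mm long (x) x 45 mm wide (y) x 25 mm high, with two dark slots, open side up. Origin: centre of its underside.
- oil_bottle: Bystander: loose white oil bottle, 60 mm in diameter, with a red pointed spout, 205 mm tall in all, standing. Origin: centre of its underside.
- wrench: Bystander: loose steel wrench 140 mm long, lying flat along its x axis. Origin: below its middle, on the bench.
Mind the look-alikes: they are no part of the job. Of the things like the new_wheel, leave any that is turquoise; of the rest the smaller one is meant. There is more than one size of the front_flange; the job needs the smallest.

How it is judged:
By the outcome, as a careful person would: the job done as asked, in the order asked, and still so for the second after the job is handed in, with the robot touching nothing.
It also fails if it takes over 112 s, if anything falls off the work surface, if the arm or the gripper's body presses on something with over 40 N, if the wrist force passes 120 N, or if a joint passes its speed limit or range.

### The arm

A 7-joint arm with a two-finger parallel gripper is mounted at the origin on the work surface. World frame = base frame: x ahead of the robot, y to its left, z up, the work surface at z = 0. Lengths are in m, angles in degrees, forces in N, time in s.
With the tool pointing down it reaches from about 0.425 to 1.025 m from the base axis. Payload 9.4 kg.
Tool frame: the origin (TCP) lies midway between the tips of the shut fingers; the grasp point (between the pads) lies 19 mm behind it; z points along the fingers, y is the line along which they close (so a half turn about z gives the same grasp; the last joint's range is limited). The gripper opens to 93 mm and grips with 3 to 60 N. Pads are 15 mm wide; open, the fingers measure 128 mm over their backs; the gripper's body (75 mm by 188 mm) begins 65 mm behind the grasp point.
Start: joints at [64.532, 34.337, -0.143, 91.639, 0.103, 54.024, -4.572], TCP at [0.261, -0.677, 0.219] pointing down, gripper open.
Joint ranges: [-147.43, 147.43], [-19.82, 112.94], [-74.19, 73.91], [6.32, 146.72], [-59.91, 239.91], [6.04, 106.73], [-150.56, 150.56]. Speed limits (degrees/s): [127.2, 127.2, 172.46, 172.46, 180, 180, 180].

### API

Orientations are given as [roll, pitch, yaw] about the fixed x, y, z axes, in that order (R = Rz(yaw) Ry(pitch) Rx(roll)).
In Python, from rig import get_obs, grab_frame, finish_job gives the robot as it stands. The module is installed in compiled form; this text tells all that it offers.
- The arm moves only by the tool send_rows, never from a script. Its argument "plan" is a list of rows, each an object of numbers: "x", "y", "z": the shift along the tool's x, y, z in mm; "rx", "ry", "rz": the turn, a rotation vector about the tool's x, y, z in rad; "hand": the opening, from 0 (shut) to 1 (fully open). A call has 1 to 8 rows; each row is the pose to reach, as a shift and turn from the pose commanded when the call began, along the tool's axes at that moment; what a row does not reach only later rows make up. A row lasts 1/10 s, in which the tool goes at most 50 mm and 8.59 degrees, less where a joint would pass 70% of its speed; a pose out of reach is approached as far as the arm can. A call with a gripper value outside its range is refused whole. The fingers move at their own pace and stop on an object; "grip_force" is the grip in N (left out, the last holds). Time passes only in rows, so rows that repeat a pose let the fingers close. It gives the time, the measured TCP pose, the force, the opening and the grip force at its end, in the units of the state.
- get_obs(): the state, without advancing time (a new reading comes with each control period).
- grab_frame(name): name is "side" or "top" or "wrist"; returns a dict with "frame" (400x640x3 uint8, red, green, blue), "camera_matrix" (3x3 intrinsics, pixels), "k1" (the pictures are not rectified: a ray, as slopes to the right and down, at radius r is drawn at 1 + k1 r^2 times it, then the intrinsics apply), "R" (3x3) and "t" (3): a world point X has camera coordinates R X + t. Camera axes: x right, y down, z forward; pixel columns grow to the right and rows downward; lengths in m; the calibration is good to about 2 mm. A picture is of the moment at which its call begins. There is no depth.
- finish_job(): hands the job in; it is judged then, once.
The state is a dict: "clock": time; "joint_positions": joint angles; "qvel": joint speeds; "joint_efforts": joint torques, N m; "eef_pos": TCP position; "orientation": TCP orientation; "contact_force": force on the tool from outside, world axes, zero at the start; "ft_torque": the same for the moment, N m; "opening": opening from 0.0 (shut) to 1.0 (fully open); "grasp_force": force on a finger pad.
Only numpy, scipy, OpenCV 4.12 (cv2) and the standard library are available. Lean on these libraries where they do the work, as an engineer would, in place of code of your own. Each camera call takes 0.05 s, during which the arm holds its last target. There are 200 camera calls.

## Working session

There is one attempt and no reset: what is moved stays moved. The work goes in short steps, Python scripts to look and compute and a tool call to move; the robot and the scene stay as the last step left them, time stands still between calls to the robot, and variables do not carry over. Pictures are saved under pics/ and viewed, at most 14 in all, crops included, and the job is handed in when it is done.

Besides the shell and the picture viewer there is one more tool, called by a JSON object that holds its "api" and its "payload", one argument or row to a line. send_rows: Moves the arm, as the interface text tells. Its arguments: {"type":"object","properties":{"plan":{"type":"array","items":{"type":"object","properties":{"x":{"type":"number"},"y":{"type":"number"},"z":{"type":"number"},"rx":{"type":"number"},"ry":{"type":"number"},"rz":{"type":"number"},"hand":{"type":"number"}}}},"grip_force":{"type":"number"}},"required":["plan"]}

```bash
mkdir -p pics; cat > h.py <<'E'
import numpy as np, cv2
from rig import get_obs, grab_frame, finish_job
from scipy.spatial.transform import Rotation as Ro
def save(n,f):
    g=grab_frame(n); cv2.imwrite('pics/'+f+'.png',g['frame'][:,:,::-1]); np.savez('pics/'+f,**g); return g
def load(f): return dict(np.load('pics/'+f+'.npz'))
def dist(g): return np.array([float(g['k1']),0,0,0,0])
def px2w(g,uv,z):
    p=cv2.undistortPoints(np.array([[uv]],float),g['camera_matrix'],dist(g))[0,0]
    R,t=g['R'],g['t']; c=-R.T@t; d=R.T@np.array([p[0],p[1],1]); return c+d*(z-c[2])/d[2]
def w2px(g,X):
    return cv2.projectPoints(np.array(X,float).reshape(-1,3),cv2.Rodrigues(g['R'])[0],g['t'],g['camera_matrix'],dist(g))[0][:,0]
E
python3 - <<'E'
from h import *
for n in ('top','side'):
    g=save(n,n+'0'); print(n,g['k1'],g['camera_matrix'].tolist(),(-g['R'].T@g['t']).tolist(),g['R'].round(2).tolist())
o=get_obs(); print(o)
E
```

```text
top 0.025574952393246274 [[433.7225668837876, 0.0, 319.8367051972998], [0.0, 433.7225668837876, 201.8300113304173], [0.0, 0.0, 1.0]] [0.34769450238520794, 0.01355464534011422, 1.0916491711028935] [[-0.09, -1.0, -0.0], [-0.97, 0.09, -0.21], [0.21, -0.02, -0.98]]
side -0.09267521680944452 [[432.2226437768106, 0.0, 322.36657479925225], [0.0, 432.2226437768106, 193.2858635787098], [0.0, 0.0, 1.0]] [0.06922215394943529, 0.4543811676156909, 0.8661686022358339] [[-0.65, -0.76, -0.0], [-0.59, 0.51, -0.63], [0.48, -0.41, -0.78]]
{'clock': 0.1, 'joint_positions': array([64.53342867, 34.37929347, -0.14405335, 91.67304701,  0.10129839,
       54.02356368, -4.5710663 ]), 'qvel': array([ 0.01756399, -0.23367383,  0.13651743, -0.1165638 , -0.03115756,
       -0.023645  ,  0.04421249]), 'joint_efforts': array([ 4.95622502e-03, -7.66551375e+01,  1.50177777e+00, -2.52936941e+01,
       -5.23170840e-02,  1.35921972e-02,  3.21244283e-05]), 'eef_pos': array([ 0.26050261, -0.6761512 ,  0.21787537]), 'orientation': array([-1.79924508e+02,  6.59282257e-03,  2.10740153e+01]), 'contact_force': array([ 0.56930224,  0.51154842, -0.34347804]), 'ft_torque': array([ 0.0643212 , -0.00331863,  0.01117393]), 'grasp_force': 0.0, 'opening': 0.9992767253531788}
```

View pics/top0.png

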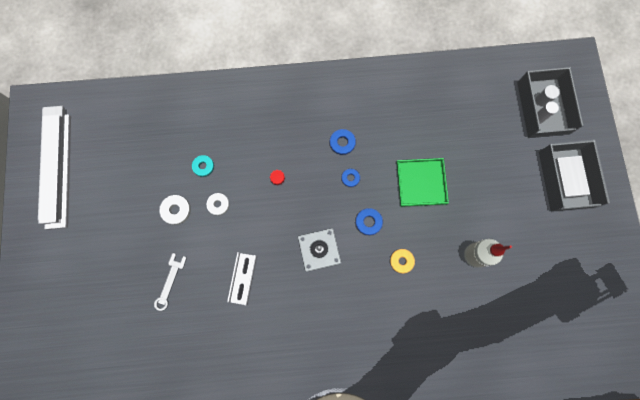

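View pics/side0.png

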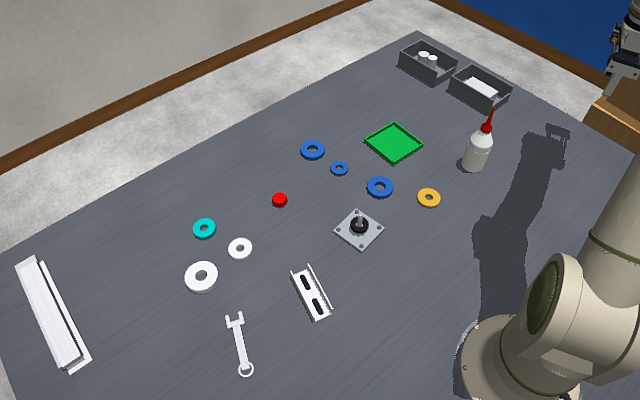

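Both views show the scene. In the top picture:

| Item | Pixel position |
|---|---|
| Arbor with worn wheel | (319,249) |
| Brass flange | (402,261) |
| Small white wheel | (217,204) |
| Smallest blue flange | (351,177) |
| Red cap | (277,177) |
| Tray | (422,182) |
| Bottle | (485,252) |

Next I measure each part by fitting silhouettes in both views.

```bash
cat > m.py <<'E'
from h import *
from scipy.optimize import least_squares
# name: hsv lo,hi, approx top px, r, z0, h, square?
P={'brass':((15,100,100),(32,255,255),(402,261),.030,0,.010),
 'white':((0,0,190),(180,40,255),(217,204),.028,0,.014),
 'blue':((105,120,60),(125,255,255),(351,177),.024,0,.010),
 'cap':((0,150,80),(180,255,255),(277,177),.018,0,.020),
 'worn':((0,0,0),(180,255,48),(319,249),.022,.020,.012),
 'tray':((50,120,40),(70,255,255),(422,182),.06,0,.016)}
def hull(n,x,y,r,z0,h):
    a=np.linspace(0,2*np.pi,72,endpoint=False)
    c=np.c_[np.cos(a),np.sin(a)]*r
    return np.vstack([np.c_[c+[x,y],np.full(72,z)] for z in (z0,z0+h)])
def cen(c):
    m=cv2.moments(c); return np.array([m['m10'],m['m01']])/m['m00'],m['m00']
def blob(g,lo,hi,uv):
    m=cv2.inRange(cv2.cvtColor(g['frame'],cv2.COLOR_RGB2HSV),lo,hi)
    cs=[c for c in cv2.findContours(m,cv2.RETR_EXTERNAL,cv2.CHAIN_APPROX_NONE)[0] if cv2.contourArea(c)>30]
    return min(cs,key=lambda c:np.hypot(*(cen(c)[0]-uv)))
def pred(g,n,x,y,r,z0,h):
    return cen(cv2.convexHull(w2px(g,hull(n,x,y,r,z0,h)).astype(np.float32)))
def measure(gs,names):
    out={}
    for n in names:
        lo,hi,uv,r,z0,h=P[n]; X=px2w(gs[0],uv,z0+h/2); R=[]
        for g in gs:
            b=blob(g,lo,hi,w2px(g,[X[0],X[1],z0+h/2])[0]); q,A=cen(cv2.convexHull(b))
            s=least_squares(lambda v:pred(g,n,*v,r,z0,h)[0]-q,X[:2],x_scale=.01,diff_step=1e-4).x
            R.append((s*1000).round(1).tolist()+[round(A),round(pred(g,n,*s,r,z0,h)[1])])
        out[n]=R; print(n,R)
    return out
if __name__=='__main__':
    gs=[load('top0'),load('side0')]
    measure(gs,P)
    for n,uv in (('arborTop',(319,249)),('bottle',(485,252)),('bracket',(241,279)),('bigblue1',(342,141)),('bigblue2',(369,221)),('wrench',(168,282)),('whitebig',(174,209))): print(n,px2w(gs[0],uv,.01).round(3))
    ims=[cv2.resize(g['frame'][int(v)-40:int(v)+40,int(u)-50:int(u)+50],None,fx=5,fy=5,interpolation=cv2.INTER_CUBIC)[:,:,::-1] for g,(u,v) in zip(gs,((319,249),(358,227)))]
    cv2.imwrite('pics/arb.png',cv2.resize(np.hstack(ims),(800,320)))
E
python3 m.py
```

```text
brass [[408.2, -193.2, 456, 482], [410.6, -198.6, 328, 394]]
white [[594.8, 258.3, 353, 409], [597.9, 253.1, 366, 465]]
blue [[632.9, -88.3, 243, 280], [634.6, -91.2, 192, 229]]
cap [[649.7, 100.9, 152, 178], [650.1, 97.7, 176, 196]]
worn [[577.7, -585.4, 696, 285], [455.8, 7.5, 212, 278]]
tray [[603.8, -269.7, 2178, 1761], [604.6, -272.0, 1463, 1157]]
arborTop [0.455 0.009 0.01 ]
bottle [ 0.411 -0.399  0.01 ]
bracket [0.399 0.207 0.01 ]
bigblue1 [ 0.732 -0.076  0.01 ]
bigblue2 [ 0.514 -0.123  0.01 ]
wrench [0.409 0.385 0.01 ]
whitebig [0.59  0.366 0.01 ]
```

View pics/arb.png

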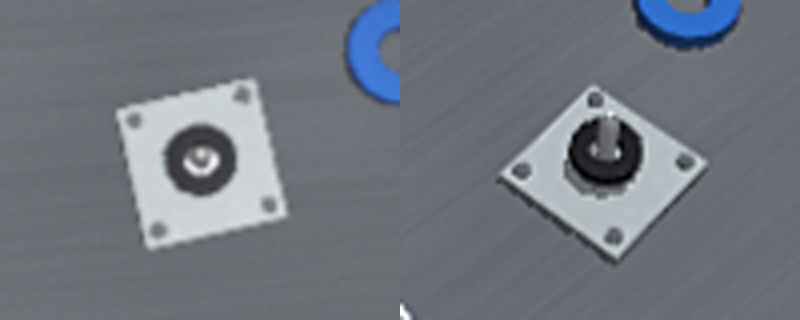

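The crop shows the worn wheel seated on the arbor, with the spindle tip at about (319.5,249) in the top image. The two cameras disagree by up to 5 mm, so I'll refine with the wrist camera. I'm moving now: lift, turn to yaw 90, and head for the arbor.

{"api": "send_rows", "payload": {
  "plan": [
    {"z": -50,"rz": -0.15,"hand": 0.8},
    {"z": -90,"rz": -0.3},
    {"x": 50,"y": -35,"z": -90,"rz": -0.45},
    {"x": 90,"y": -65,"z": -90,"rz": -0.6},
    {"x": 130,"y": -95,"z": -90,"rz": -0.75},
    {"x": 170,"y": -125,"z": -90,"rz": -0.9},
    {"x": 210,"y": -155,"z": -90,"rz": -1.05},
    {"x": 250,"y": -185,"z": -90,"rz": -1.2028}
  ]
}}

```text
$.plan[0]: bad value
```

```bash
python3 -c "
from h import *
o=get_obs();print(o['eef_pos'],o['orientation'],o['joint_positions'].round(1),o['clock'],o['contact_force'])
for f in('top0','side0'):
  g=load(f)
  print(px2w(load('top0'),(319.5,249),.064))
"
```

```text
[ 0.26050261 -0.6761512   0.21787537] [-1.79924508e+02  6.59282257e-03  2.10740153e+01] [64.5 34.4 -0.1 91.7  0.1 54.  -4.6] 0.1 [ 0.56930224  0.51154842 -0.34347804]
[0.44967442 0.0084788  0.064     ]
[0.44967442 0.0084788  0.064     ]
```

{"api": "send_rows", "payload": {
  "plan": [
    {"x": 0,"y": 0,"z": -50,"rx": 0,"ry": 0,"rz": -0.15,"hand": 0.8},
    {"x": 0,"y": 0,"z": -90,"rx": 0,"ry": 0,"rz": -0.3,"hand": 0.8},
    {"x": 50,"y": -35,"z": -90,"rx": 0,"ry": 0,"rz": -0.45,"hand": 0.8},
    {"x": 90,"y": -65,"z": -90,"rx": 0,"ry": 0,"rz": -0.6,"hand": 0.8},
    {"x": 130,"y": -95,"z": -90,"rx": 0,"ry": 0,"rz": -0.75,"hand": 0.8},
    {"x": 170,"y": -125,"z": -90,"rx": 0,"ry": 0,"rz": -0.9,"hand": 0.8},
    {"x": 210,"y": -155,"z": -90,"rx": 0,"ry": 0,"rz": -1.05,"hand": 0.8},
    {"x": 250,"y": -185,"z": -90,"rx": 0,"ry": 0,"rz": -1.2028,"hand": 0.8}
  ]
}}

```text
clock: 0.9
eef_pos: [0.4221, -0.4215, 0.3085]
orientation: [-180.0, 0.0, 90.2]
contact_force: [0.8, -0.6, -0.5]
opening: 0.803
grasp_force: 0.0
```

{"api": "send_rows", "payload": {
  "plan": [
    {"x": 45,"y": 10,"z": 0,"rx": 0,"ry": 0,"rz": 0,"hand": 0.8},
    {"x": 90,"y": 20,"z": 0,"rx": 0,"ry": 0,"rz": 0,"hand": 0.8},
    {"x": 138,"y": 30,"z": 0,"rx": 0,"ry": 0,"rz": 0,"hand": 0.8},
    {"x": 186,"y": 35,"z": 0,"rx": 0,"ry": 0,"rz": 0,"hand": 0.8},
    {"x": 234,"y": 35,"z": 10,"rx": 0,"ry": 0,"rz": 0,"hand": 0.8},
    {"x": 282,"y": 35,"z": 20,"rx": 0,"ry": 0,"rz": 0,"hand": 0.8},
    {"x": 330,"y": 35,"z": 30,"rx": 0,"ry": 0,"rz": 0,"hand": 0.8},
    {"x": 378,"y": 35,"z": 40,"rx": 0,"ry": 0,"rz": 0,"hand": 0.8}
  ]
}}

```text
clock: 1.7
eef_pos: [0.4572, -0.0438, 0.2683]
orientation: [180.0, 0.0, 89.8]
contact_force: [1.3, -0.4, -0.3]
opening: 0.8
grasp_force: 0.0
```

{"api": "send_rows", "payload": {
  "plan": [
    {"x": 45,"y": -3,"z": 20,"rx": 0,"ry": 0,"rz": 0,"hand": 0.7},
    {"x": 52,"y": -3,"z": 60,"rx": 0,"ry": 0,"rz": 0,"hand": 0.7},
    {"x": 52,"y": -3,"z": 100,"rx": 0,"ry": 0,"rz": 0,"hand": 0.7},
    {"x": 52,"y": -3,"z": 100,"rx": 0,"ry": 0,"rz": 0,"hand": 0.7},
    {"x": 52,"y": -3,"z": 100,"rx": 0,"ry": 0,"rz": 0,"hand": 0.7}
  ]
}}

```text
clock: 2.2
eef_pos: [0.4546, 0.0066, 0.1688]
orientation: [-179.9, 0.0, 89.9]
contact_force: [0.6, -0.6, -0.7]
opening: 0.7
grasp_force: 0.0
```

```bash
python3 -c "
from h import *
g=save('wrist','w0');o=get_obs();print(o['eef_pos'],o['orientation'],o['joint_positions'].round(1))
print((-g['R'].T@g['t']).round(4),g['R'].round(3).tolist(),g['k1'],w2px(g,[[.45,.0085,.064],[.45,.0085,0]]))
"
```

```text
[0.45534499 0.00650314 0.1696251 ] [1.79983369e+02 4.88804050e-04 8.98101088e+01] [ 12.8  22.4 -27.4 127.7  18.4  33.6 -28.5]
[0.456  0.0816 0.336 ] [[1.0, -0.001, -0.002], [-0.001, -0.963, 0.269], [-0.003, -0.269, -0.963]] 0.019057616263155094 [[314.19785053 201.42928459]
 [315.37868805 186.26566617]]
```

View pics/w0.png

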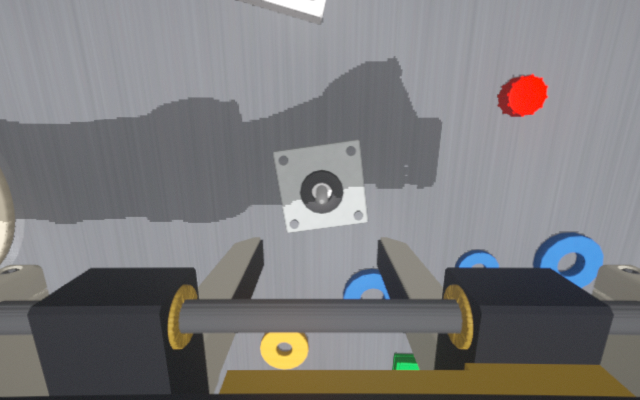

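The wrist view shows the foot corners at about (274,151), (359,141), (367,222) and (288,232), with the spindle tip near (322,192). I'll compute the arbor axis from these.

```bash
cat > a.py <<'E'
from h import *
g=load('w0'); im=cv2.cvtColor(g['frame'],cv2.COLOR_RGB2GRAY).astype(np.float32)
c=cv2.cornerSubPix(im,np.array([(274,151),(359,141),(367,222),(288,232)],np.float32),(4,4),(-1,-1),(3,50,.01))
W=np.array([px2w(g,p,.010) for p in c]); print(c.tolist(),W.round(4).tolist(),W.mean(0),[np.hypot(*(W[i]-W[i-1])[:2]).round(4) for i in range(4)])
print('tip',px2w(g,(322,192),.064))
# dark ring
m=cv2.inRange(cv2.cvtColor(g['frame'],cv2.COLOR_RGB2HSV),(0,0,0),(180,255,60))[160:225,290:355]
cs=max(cv2.findContours(m,0,1)[0],key=cv2.contourArea); (u,v),ax,_=cv2.fitEllipse(cs); print('worn',u+290,v+160,ax,px2w(g,(u+290,v+160),.032))
t=load('top0'); it=cv2.cvtColor(t['frame'],cv2.COLOR_RGB2GRAY).astype(np.float32)
ct=np.array([(298.5,236),(333,229),(341,263),(306,271)],np.float32)
ct=cv2.cornerSubPix(it,ct,(3,3),(-1,-1),(3,50,.01)); print('top',ct.tolist(),np.mean([px2w(t,p,.01) for p in ct],0))
s=load('side0'); it=cv2.cvtColor(s['frame'],cv2.COLOR_RGB2GRAY).astype(np.float32)
cs=np.array([(308+49.5-0,187+21.5),(308+76.5,187+40.5),(308+54,187+65),(308+25,187+45)],np.float32)
cs=cv2.cornerSubPix(it,cs,(3,3),(-1,-1),(3,50,.01)); print('side',cs.tolist(),np.mean([px2w(s,p,.01) for p in cs],0))
E
python3 a.py
python3 - <<'E'
import sys; sys.path.insert(0,'.')
from h import *
g=load('/../pics/w0') if 0 else dict(np.load('pics/w0.npz'))
import cv2
cv2.imwrite('pics/w0c.png',cv2.resize(g['frame'][130:250,260:380][:,:,::-1],None,fx=5,fy=5,interpolation=cv2.INTER_CUBIC))
E
```

```text
[[273.12811279296875, 151.77944946289062], [358.4863586425781, 139.72776794433594], [366.4385986328125, 221.5085906982422], [287.7466735839844, 231.98178100585938]] [[0.4068, 0.047, 0.01], [0.4944, 0.0591, 0.01], [0.5059, -0.0288, 0.01], [0.4193, -0.041, 0.01]] [0.45661173 0.0090715  0.01      ] [np.float64(0.0889), np.float64(0.0884), np.float64(0.0887), np.float64(0.0875)]
tip [0.45700986 0.01719645 0.064     ]Traceback (most recent call last):
  File "a.py", line 8, in <module>
    cs=max(cv2.findContours(m,0,1)[0],key=cv2.contourArea); (u,v),ax,_=cv2.fitEllipse(cs); print('worn',u+290,v+160,ax,px2w(g,(u+290,v+160),.032))
                                                                       ~~~~~~~~~~~~~~^^^^
cv2.error: OpenCV(4.12.0) /io/opencv/modules/imgproc/src/shapedescr.cpp:361: error: (-201:Incorrect size of input array) There should be at least 5 points to fit the ellipse in function 'fitEllipseNoDirect'
```

View pics/w0c.png

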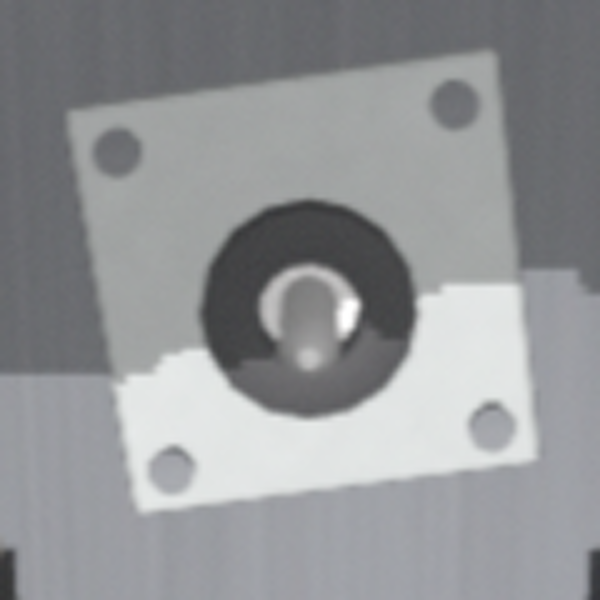

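The crop puts the spindle tip at pixel (322,201.4) and the worn ring's centre at (321.8,191.4).

```bash
sed -i '/^m=cv2/d;/^cs=max/d;s/(322,192),.064/(322,201.4),.064/' a.py; echo "print('worn',px2w(g,(321.8,191.4),.030))" >> a.py; python3 a.py
```

```text
[[273.12811279296875, 151.77944946289062], [358.4863586425781, 139.72776794433594], [366.4385986328125, 221.5085906982422], [287.7466735839844, 231.98178100585938]] [[0.4068, 0.047, 0.01], [0.4944, 0.0591, 0.01], [0.5059, -0.0288, 0.01], [0.4193, -0.041, 0.01]] [0.45661173 0.0090715  0.01      ] [np.float64(0.0889), np.float64(0.0884), np.float64(0.0887), np.float64(0.0875)]
tip [0.45701257 0.00852188 0.064     ]
top [[297.5124206542969, 236.59486389160156], [331.8323059082031, 228.46786499023438], [339.77508544921875, 262.46307373046875], [305.3619384765625, 270.28997802734375]] [0.45448239 0.01046485 0.01      ]
side [[356.35125732421875, 208.375244140625], [383.6297302246094, 227.24481201171875], [361.3223571777344, 250.84478759765625], [333.28741455078125, 230.1124725341797]] [0.45438433 0.00770017 0.01      ]
worn [0.45693962 0.00976431 0.03      ]
```

{"api": "send_rows", "payload": {
  "plan": [
    {"x": 2.5,"y": 1,"z": 45,"rx": 0,"ry": 0,"rz": 0,"hand": 0.7},
    {"x": 2.5,"y": 1,"z": 90,"rx": 0,"ry": 0,"rz": 0,"hand": 0.7},
    {"x": 2.5,"y": 1,"z": 125,"rx": 0,"ry": 0,"rz": 0,"hand": 0.7},
    {"x": 2.5,"y": 1,"z": 146,"rx": 0,"ry": 0,"rz": 0,"hand": 0.7},
    {"x": 2.5,"y": 1,"z": 146,"rx": 0,"ry": 0,"rz": 0,"hand": 0.35},
    {"x": 2.5,"y": 1,"z": 146,"rx": 0,"ry": 0,"rz": 0,"hand": 0.35},
    {"x": 2.5,"y": 1,"z": 146,"rx": 0,"ry": 0,"rz": 0,"hand": 0.35},
    {"x": 2.5,"y": 1,"z": 146,"rx": 0,"ry": 0,"rz": 0,"hand": 0.35}
  ],
  "grip_force": 15
}}

```text
clock: 3.05
eef_pos: [0.4571, 0.0088, 0.0243]
orientation: [179.8, -0.0, 89.8]
contact_force: [0.1, -0.6, 8.2]
opening: 0.468
grasp_force: 15.0
```

{"api": "send_rows", "payload": {
  "plan": [
    {"x": 0,"y": 0,"z": -20,"rx": 0,"ry": 0,"rz": 0,"hand": 0.35},
    {"x": 0,"y": 0,"z": -55,"rx": 0,"ry": 0,"rz": 0,"hand": 0.35},
    {"x": -10,"y": 5,"z": -85,"rx": 0,"ry": 0,"rz": 0,"hand": 0.35},
    {"x": -50,"y": 26,"z": -85,"rx": 0,"ry": 0,"rz": 0,"hand": 0.35},
    {"x": -94,"y": 49,"z": -85,"rx": 0,"ry": 0,"rz": 0,"hand": 0.35},
    {"x": -138,"y": 72,"z": -85,"rx": 0,"ry": 0,"rz": 0,"hand": 0.35},
    {"x": -182,"y": 95,"z": -85,"rx": 0,"ry": 0,"rz": 0,"hand": 0.35},
    {"x": -224,"y": 117,"z": -85,"rx": 0,"ry": 0,"rz": 0,"hand": 0.35}
  ]
}}

```text
clock: 3.85
eef_pos: [0.5727, -0.2183, 0.1091]
orientation: [179.9, 0.0, 89.7]
contact_force: [0.7, 1.0, -1.3]
opening: 0.463
grasp_force: 15.0
```

{"api": "send_rows", "payload": {
  "plan": [
    {"x": -40,"y": 22,"z": 0,"rx": 0,"ry": 0,"rz": 0,"hand": 0.35},
    {"x": -56,"y": 30,"z": 20,"rx": 0,"ry": 0,"rz": 0,"hand": 0.35},
    {"x": -56,"y": 30,"z": 60,"rx": 0,"ry": 0,"rz": 0,"hand": 0.35},
    {"x": -56,"y": 30,"z": 90,"rx": 0,"ry": 0,"rz": 0,"hand": 0.35},
    {"x": -56,"y": 30,"z": 98,"rx": 0,"ry": 0,"rz": 0,"hand": 0.35},
    {"x": -56,"y": 30,"z": 98,"rx": 0,"ry": 0,"rz": 0,"hand": 0.62},
    {"x": -56,"y": 30,"z": 98,"rx": 0,"ry": 0,"rz": 0,"hand": 0.62},
    {"x": -56,"y": 30,"z": 98,"rx": 0,"ry": 0,"rz": 0,"hand": 0.62}
  ]
}}

```text
clock: 4.65
eef_pos: [0.603, -0.2716, 0.0114]
orientation: [179.9, 0.0, 89.8]
contact_force: [-0.4, 0.0, 0.9]
opening: 0.616
grasp_force: 0.0
```

{"api": "send_rows", "payload": {
  "plan": [
    {"x": 0,"y": 0,"z": -40,"rx": 0,"ry": 0,"rz": 0,"hand": 0.62},
    {"x": 0,"y": 0,"z": -80,"rx": 0,"ry": 0,"rz": 0,"hand": 0.8},
    {"x": 15,"y": -40,"z": -100,"rx": 0,"ry": 0,"rz": 0,"hand": 0.8},
    {"x": 30,"y": -80,"z": -120,"rx": 0,"ry": 0,"rz": 0,"hand": 0.8},
    {"x": 45,"y": -120,"z": -140,"rx": 0,"ry": 0,"rz": 0,"hand": 0.8},
    {"x": 60,"y": -160,"z": -150,"rx": 0,"ry": 0,"rz": 0,"hand": 0.8},
    {"x": 75,"y": -191,"z": -158,"rx": 0,"ry": 0,"rz": 0,"hand": 0.8},
    {"x": 75,"y": -191,"z": -158,"rx": 0,"ry": 0,"rz": 0,"hand": 0.8}
  ]
}}

```text
clock: 5.45
eef_pos: [0.4074, -0.1947, 0.1696]
orientation: [-180.0, 0.2, 89.9]
contact_force: [1.0, 0.4, -0.0]
opening: 0.797
grasp_force: 0.0
```

{"api": "send_rows", "payload": {
  "plan": [
    {"x": 0,"y": 0,"z": 0,"rx": 0,"ry": 0,"rz": 0,"hand": 0.8},
    {"x": 0,"y": 0,"z": 0,"rx": 0,"ry": 0,"rz": 0,"hand": 0.8}
  ]
}}

```text
clock: 5.65
eef_pos: [0.4127, -0.1963, 0.1682]
orientation: [179.9, 0.0, 89.8]
contact_force: [0.2, -0.3, 0.3]
opening: 0.798
grasp_force: 0.0
```

```bash
cat > w.py <<'E'
from m import *
import sys
def wm(n,tag):
    g=save('wrist',tag); o=get_obs(); p=o['eef_pos']
    lo,hi,_,r,z0,h=P[n]; b=blob(g,lo,hi,w2px(g,[p[0],p[1],z0+h/2])[0]); q,A=cen(cv2.convexHull(b))
    s=least_squares(lambda v:pred(g,n,*v,r,z0,h)[0]-q,p[:2],x_scale=.01,diff_step=1e-4).x
    print(n,'wrist xy',(s*1000).round(1),'area',A,pred(g,n,*s,r,z0,h)[1],'px',q.round(1),'tcp',(p*1000).round(1),'ori',o['orientation'].round(2),'clock',o['clock'])
wm(sys.argv[1],sys.argv[2])
E
python3 w.py brass wb; python3 -c "
from h import *
save('top','top1')"
```

```text
brass wrist xy [ 409.9 -193.9] area 2383.5 2500.080051495228 px [316.2 186.7] tcp [ 412.6 -196.2  167.9] ori [1.7992e+02 1.0000e-02 8.9820e+01] clock 5.7
```

View pics/wb.png

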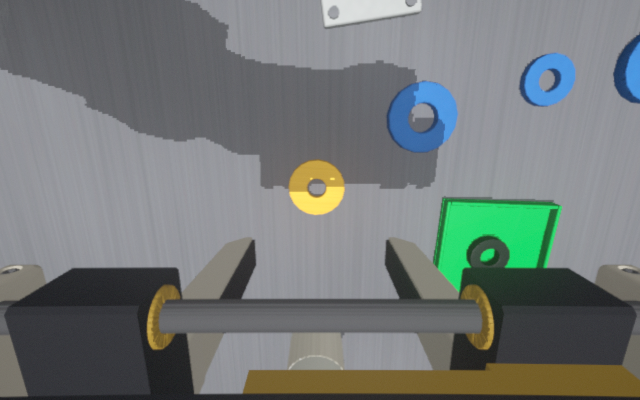

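The worn wheel lies in the tray. The brass ring shows at (316,187), and its fitted position agrees with the top camera after correction. I'm grasping it now.

{"api": "send_rows", "payload": {
  "plan": [
    {"x": 2.3,"y": -2.7,"z": 45,"rx": 0,"ry": 0,"rz": 0,"hand": 0.85},
    {"x": 2.3,"y": -2.7,"z": 90,"rx": 0,"ry": 0,"rz": 0,"hand": 0.85},
    {"x": 2.3,"y": -2.7,"z": 130,"rx": 0,"ry": 0,"rz": 0,"hand": 0.85},
    {"x": 2.3,"y": -2.7,"z": 155,"rx": 0,"ry": 0,"rz": 0,"hand": 0.85},
    {"x": 2.3,"y": -2.7,"z": 165,"rx": 0,"ry": 0,"rz": 0,"hand": 0.85},
    {"x": 2.3,"y": -2.7,"z": 165,"rx": 0,"ry": 0,"rz": 0,"hand": 0.5},
    {"x": 2.3,"y": -2.7,"z": 165,"rx": 0,"ry": 0,"rz": 0,"hand": 0.5},
    {"x": 2.3,"y": -2.7,"z": 165,"rx": 0,"ry": 0,"rz": 0,"hand": 0.5}
  ],
  "grip_force": 35
}}

```text
clock: 6.55
eef_pos: [0.4091, -0.1935, 0.0021]
orientation: [-180.0, -0.0, 89.8]
contact_force: [0.3, -0.2, -2.0]
opening: 0.645
grasp_force: 33.0
```

{"api": "send_rows", "payload": {
  "plan": [
    {"x": 0,"y": 0,"z": 0,"rx": 0,"ry": 0,"rz": 0,"hand": 0.5},
    {"x": 0,"y": 0,"z": 0,"rx": 0,"ry": 0,"rz": 0,"hand": 0.5}
  ]
}}

```text
clock: 6.75
eef_pos: [0.4087, -0.1936, 0.0025]
orientation: [180.0, -0.0, 89.8]
contact_force: [0.1, -0.4, -1.7]
opening: 0.637
grasp_force: 35.0
```

{"api": "send_rows", "payload": {
  "plan": [
    {"x": 0,"y": 0,"z": -30,"rx": 0,"ry": 0,"rz": 0,"hand": 0.5},
    {"x": 0,"y": 0,"z": -70,"rx": 0,"ry": 0,"rz": 0,"hand": 0.5},
    {"x": 30,"y": 10,"z": -100,"rx": 0,"ry": 0,"rz": 0,"hand": 0.5},
    {"x": 75,"y": 20,"z": -100,"rx": 0,"ry": 0,"rz": 0,"hand": 0.5},
    {"x": 120,"y": 30,"z": -100,"rx": 0,"ry": 0,"rz": 0,"hand": 0.5},
    {"x": 165,"y": 40,"z": -100,"rx": 0,"ry": 0,"rz": 0,"hand": 0.5},
    {"x": 202.8,"y": 47.3,"z": -100,"rx": 0,"ry": 0,"rz": 0,"hand": 0.5},
    {"x": 202.8,"y": 47.3,"z": -100,"rx": 0,"ry": 0,"rz": 0,"hand": 0.5}
  ]
}}

```text
clock: 7.55
eef_pos: [0.4582, 0.015, 0.1031]
orientation: [179.8, -0.2, 90.2]
contact_force: [0.2, -0.8, -1.4]
opening: 0.637
grasp_force: 35.0
```

{"api": "send_rows", "payload": {
  "plan": [
    {"x": 0,"y": 0,"z": 0,"rx": 0,"ry": 0,"rz": 0,"hand": 0.5},
    {"x": 0,"y": 0,"z": 0,"rx": 0,"ry": 0,"rz": 0,"hand": 0.5},
    {"x": 0,"y": 0,"z": 15,"rx": 0,"ry": 0,"rz": 0,"hand": 0.5},
    {"x": 0,"y": 0,"z": 30,"rx": 0,"ry": 0,"rz": 0,"hand": 0.5},
    {"x": 0,"y": 0,"z": 40,"rx": 0,"ry": 0,"rz": 0,"hand": 0.5},
    {"x": 0,"y": 0,"z": 45,"rx": 0,"ry": 0,"rz": 0,"hand": 0.5},
    {"x": 0,"y": 0,"z": 45,"rx": 0,"ry": 0,"rz": 0,"hand": 0.5}
  ]
}}

```text
clock: 8.25
eef_pos: [0.456, 0.0086, 0.0571]
orientation: [-179.9, 0.0, 89.8]
contact_force: [-0.1, 0.7, -2.0]
opening: 0.638
grasp_force: 35.0
```

Bottom of the flange is now about 10 mm below the tip with no contact force, so the bore is over the spindle. I'll keep lowering.

{"api": "send_rows", "payload": {
  "plan": [
    {"x": 0,"y": 0,"z": 12,"rx": 0,"ry": 0,"rz": 0,"hand": 0.5},
    {"x": 0,"y": 0,"z": 24,"rx": 0,"ry": 0,"rz": 0,"hand": 0.5},
    {"x": 0,"y": 0,"z": 31,"rx": 0,"ry": 0,"rz": 0,"hand": 0.5},
    {"x": 0,"y": 0,"z": 33,"rx": 0,"ry": 0,"rz": 0,"hand": 0.5},
    {"x": 0,"y": 0,"z": 33,"rx": 0,"ry": 0,"rz": 0,"hand": 0.5}
  ]
}}

```text
clock: 8.75
eef_pos: [0.4565, 0.0092, 0.0247]
orientation: [-180.0, 0.0, 89.8]
contact_force: [-0.0, 0.9, -2.3]
opening: 0.637
grasp_force: 35.0
```

{"api": "send_rows", "payload": {
  "plan": [
    {"x": 0,"y": 0,"z": 0,"rx": 0,"ry": 0,"rz": 0,"hand": 0.85},
    {"x": 0,"y": 0,"z": 0,"rx": 0,"ry": 0,"rz": 0,"hand": 0.85},
    {"x": 0,"y": 0,"z": 0,"rx": 0,"ry": 0,"rz": 0,"hand": 0.85},
    {"x": 0,"y": 0,"z": 0,"rx": 0,"ry": 0,"rz": 0,"hand": 0.85}
  ]
}}

```text
clock: 9.15
eef_pos: [0.4566, 0.0091, 0.0249]
orientation: [180.0, -0.0, 89.8]
contact_force: [-0.1, -0.1, 0.1]
opening: 0.849
grasp_force: 0.0
```

{"api": "send_rows", "payload": {
  "plan": [
    {"x": 0,"y": 0,"z": -40,"rx": 0,"ry": 0,"rz": 0,"hand": 0.85},
    {"x": 0,"y": 0,"z": -85,"rx": 0,"ry": 0,"rz": 0,"hand": 0.85},
    {"x": 0,"y": 0,"z": -125,"rx": 0,"ry": 0,"rz": 0,"hand": 0.85},
    {"x": 0,"y": 0,"z": -143,"rx": 0,"ry": 0,"rz": 0,"hand": 0.8},
    {"x": 0,"y": 0,"z": -143,"rx": 0,"ry": 0,"rz": 0,"hand": 0.8}
  ]
}}

```text
clock: 9.65
eef_pos: [0.4577, 0.0089, 0.1701]
orientation: [179.7, 0.0, 89.8]
contact_force: [-0.6, -0.6, -0.7]
opening: 0.801
grasp_force: 0.0
```

```bash
python3 -c "
from h import *
g=save('wrist','wa1')
cv2.imwrite('pics/wa1c.png',cv2.resize(g['frame'][130:250,260:380][:,:,::-1],None,fx=4,fy=4))"
```

```text
(no output)
```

View pics/wa1c.png

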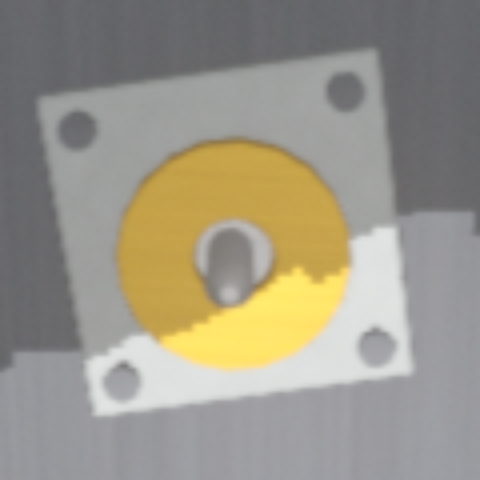

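{"api": "send_rows", "payload": {
  "plan": [
    {"x": 43,"y": 25,"z": 0,"rx": 0,"ry": 0,"rz": 0,"hand": 0.8},
    {"x": 86,"y": 49,"z": 0,"rx": 0,"ry": 0,"rz": 0,"hand": 0.8},
    {"x": 129,"y": 74,"z": 0,"rx": 0,"ry": 0,"rz": 0,"hand": 0.8},
    {"x": 172,"y": 98,"z": 0,"rx": 0,"ry": 0,"rz": 0,"hand": 0.8},
    {"x": 215,"y": 123,"z": 0,"rx": 0,"ry": 0,"rz": 0,"hand": 0.8},
    {"x": 247,"y": 141,"z": 0,"rx": 0,"ry": 0,"rz": 0,"hand": 0.8},
    {"x": 247,"y": 141,"z": 0,"rx": 0,"ry": 0,"rz": 0,"hand": 0.8},
    {"x": 247,"y": 141,"z": 0,"rx": 0,"ry": 0,"rz": 0,"hand": 0.8}
  ]
}}

```text
clock: 10.5
eef_pos: [0.5971, 0.2561, 0.1654]
orientation: [-179.8, 0.1, 89.9]
contact_force: [-0.2, -0.3, 0.7]
opening: 0.801
grasp_force: 0.0
```

```bash
python3 w.py white ww
```

```text
white wrist xy [595.1 255.1] area 2001.5 2280.6067291204818 px [317.7 190.8] tcp [597.1 254.8 165.7] ori [-1.7986e+02  1.2000e-01  8.9860e+01] clock 10.55
```

View pics/ww.png

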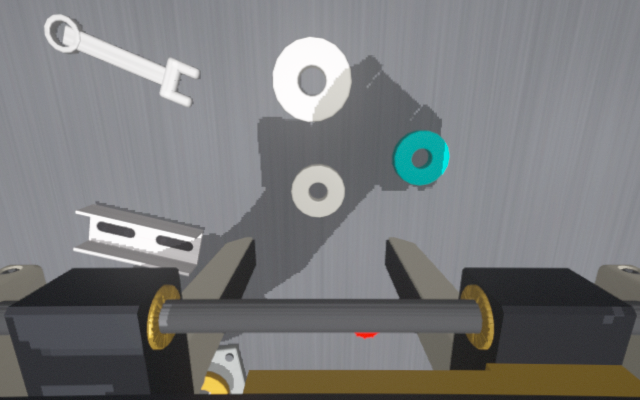

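Brass is seated and centred round the spindle. The white wheel is at pixel (318,191), at xy (595,255). Grasping it now.

{"api": "send_rows", "payload": {
  "plan": [
    {"x": -0.5,"y": -2,"z": 45,"rx": 0,"ry": 0,"rz": 0,"hand": 0.8},
    {"x": -0.5,"y": -2,"z": 90,"rx": 0,"ry": 0,"rz": 0,"hand": 0.8},
    {"x": -0.5,"y": -2,"z": 130,"rx": 0,"ry": 0,"rz": 0,"hand": 0.8},
    {"x": -0.5,"y": -2,"z": 152,"rx": 0,"ry": 0,"rz": 0,"hand": 0.8},
    {"x": -0.5,"y": -2,"z": 162,"rx": 0,"ry": 0,"rz": 0,"hand": 0.8},
    {"x": -0.5,"y": -2,"z": 162,"rx": 0,"ry": 0,"rz": 0,"hand": 0.48},
    {"x": -0.5,"y": -2,"z": 162,"rx": 0,"ry": 0,"rz": 0,"hand": 0.48},
    {"x": -0.5,"y": -2,"z": 162,"rx": 0,"ry": 0,"rz": 0,"hand": 0.48}
  ],
  "grip_force": 25
}}

```text
clock: 11.35
eef_pos: [0.5969, 0.2553, 0.0071]
orientation: [179.9, -0.0, 89.8]
contact_force: [-0.1, -0.3, -0.0]
opening: 0.598
grasp_force: 25.1
```

{"api": "send_rows", "payload": {
  "plan": [
    {"x": 0,"y": 0,"z": 0,"rx": 0,"ry": 0,"rz": 0,"hand": 0.48},
    {"x": 0,"y": 0,"z": 0,"rx": 0,"ry": 0,"rz": 0,"hand": 0.48}
  ]
}}

```text
clock: 11.55
eef_pos: [0.5969, 0.2553, 0.0069]
orientation: [179.9, -0.0, 89.8]
contact_force: [-0.7, -1.7, 7.0]
opening: 0.595
grasp_force: 25.0
```

{"api": "send_rows", "payload": {
  "plan": [
    {"x": 0,"y": 0,"z": -30,"rx": 0,"ry": 0,"rz": 0,"hand": 0.48},
    {"x": 0,"y": 0,"z": -70,"rx": 0,"ry": 0,"rz": 0,"hand": 0.48},
    {"x": -30,"y": -17,"z": -100,"rx": 0,"ry": 0,"rz": 0,"hand": 0.48},
    {"x": -73,"y": -42,"z": -100,"rx": 0,"ry": 0,"rz": 0,"hand": 0.48},
    {"x": -116,"y": -66,"z": -100,"rx": 0,"ry": 0,"rz": 0,"hand": 0.48},
    {"x": -159,"y": -91,"z": -100,"rx": 0,"ry": 0,"rz": 0,"hand": 0.48},
    {"x": -202,"y": -115,"z": -100,"rx": 0,"ry": 0,"rz": 0,"hand": 0.48},
    {"x": -246.3,"y": -140.4,"z": -100,"rx": 0,"ry": 0,"rz": 0,"hand": 0.48}
  ]
}}

```text
clock: 12.35
eef_pos: [0.4547, 0.0089, 0.1061]
orientation: [179.9, 0.0, 89.8]
contact_force: [1.8, -1.4, -0.4]
opening: 0.603
grasp_force: 25.0
```

{"api": "send_rows", "payload": {
  "plan": [
    {"x": 0,"y": 0,"z": 0,"rx": 0,"ry": 0,"rz": 0,"hand": 0.48},
    {"x": 0,"y": 0,"z": 0,"rx": 0,"ry": 0,"rz": 0,"hand": 0.48},
    {"x": 0,"y": 0,"z": 0,"rx": 0,"ry": 0,"rz": 0,"hand": 0.48},
    {"x": 0,"y": 0,"z": 15,"rx": 0,"ry": 0,"rz": 0,"hand": 0.48},
    {"x": 0,"y": 0,"z": 30,"rx": 0,"ry": 0,"rz": 0,"hand": 0.48},
    {"x": 0,"y": 0,"z": 40,"rx": 0,"ry": 0,"rz": 0,"hand": 0.48},
    {"x": 0,"y": 0,"z": 45,"rx": 0,"ry": 0,"rz": 0,"hand": 0.48},
    {"x": 0,"y": 0,"z": 45,"rx": 0,"ry": 0,"rz": 0,"hand": 0.48}
  ]
}}

```text
clock: 13.15
eef_pos: [0.4557, 0.0111, 0.0601]
orientation: [-180.0, -0.0, 89.9]
contact_force: [0.6, -0.7, -0.8]
opening: 0.602
grasp_force: 25.0
```

{"api": "send_rows", "payload": {
  "plan": [
    {"x": -1,"y": 0.5,"z": 10,"rx": 0,"ry": 0,"rz": 0,"hand": 0.48},
    {"x": -1,"y": 0.5,"z": 18,"rx": 0,"ry": 0,"rz": 0,"hand": 0.48},
    {"x": -1,"y": 0.5,"z": 22,"rx": 0,"ry": 0,"rz": 0,"hand": 0.48},
    {"x": -1,"y": 0.5,"z": 22,"rx": 0,"ry": 0,"rz": 0,"hand": 0.48}
  ]
}}

```text
clock: 13.55
eef_pos: [0.456, 0.0095, 0.0383]
orientation: [-180.0, 0.0, 89.9]
contact_force: [0.1, -0.2, -0.9]
opening: 0.597
grasp_force: 25.0
```

{"api": "send_rows", "payload": {
  "plan": [
    {"x": 0,"y": 0,"z": 0,"rx": 0,"ry": 0,"rz": 0,"hand": 0.8},
    {"x": 0,"y": 0,"z": 0,"rx": 0,"ry": 0,"rz": 0,"hand": 0.8},
    {"x": 0,"y": 0,"z": 0,"rx": 0,"ry": 0,"rz": 0,"hand": 0.8},
    {"x": 0,"y": 0,"z": 0,"rx": 0,"ry": 0,"rz": 0,"hand": 0.8}
  ]
}}

```text
clock: 13.95
eef_pos: [0.4562, 0.0092, 0.0388]
orientation: [180.0, -0.0, 89.8]
contact_force: [0.2, -0.1, 0.4]
opening: 0.798
grasp_force: 0.0
```

{"api": "send_rows", "payload": {
  "plan": [
    {"x": 0,"y": 0,"z": -40,"rx": 0,"ry": 0,"rz": 0,"hand": 0.8},
    {"x": 0,"y": 0,"z": -85,"rx": 0,"ry": 0,"rz": 0,"hand": 0.8},
    {"x": 0,"y": 0,"z": -130,"rx": 0,"ry": 0,"rz": 0,"hand": 0.8},
    {"x": 0,"y": 0,"z": -130,"rx": 0,"ry": 0,"rz": 0,"hand": 0.8}
  ]
}}

```text
clock: 14.35
eef_pos: [0.4583, 0.0095, 0.1732]
orientation: [179.6, -0.0, 89.8]
contact_force: [0.4, -1.0, -0.3]
opening: 0.805
grasp_force: 0.0
```

```bash
python3 -c "
from h import *
g=save('wrist','wa2')
cv2.imwrite('pics/wa2c.png',cv2.resize(g['frame'][130:250,260:380][:,:,::-1],None,fx=4,fy=4))"
```

```text
(no output)
```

View pics/wa2c.png

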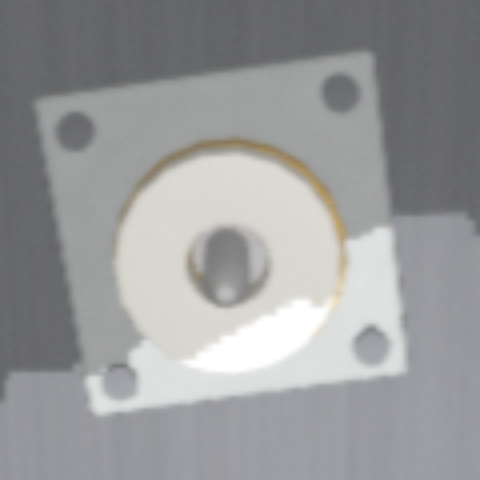

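White is flat on the brass and round the spindle. Blue flange next.

{"api": "send_rows", "payload": {
  "plan": [
    {"x": -20,"y": 37,"z": 0,"rx": 0,"ry": 0,"rz": 0,"hand": 0.7},
    {"x": -40,"y": 74,"z": 0,"rx": 0,"ry": 0,"rz": 0,"hand": 0.7},
    {"x": -60,"y": 110,"z": 0,"rx": 0,"ry": 0,"rz": 0,"hand": 0.7},
    {"x": -80,"y": 146,"z": 0,"rx": 0,"ry": 0,"rz": 0,"hand": 0.7},
    {"x": -98.5,"y": 179,"z": 0,"rx": 0,"ry": 0,"rz": 0,"hand": 0.7},
    {"x": -98.5,"y": 179,"z": 0,"rx": 0,"ry": 0,"rz": 0,"hand": 0.7},
    {"x": -98.5,"y": 179,"z": 0,"rx": 0,"ry": 0,"rz": 0,"hand": 0.7},
    {"x": -98.5,"y": 179,"z": 0,"rx": 0,"ry": 0,"rz": 0,"hand": 0.7}
  ]
}}

```text
clock: 15.2
eef_pos: [0.6334, -0.0888, 0.1676]
orientation: [-179.9, -0.0, 89.9]
contact_force: [-0.1, -0.1, 1.0]
opening: 0.7
grasp_force: 0.0
```

```bash
python3 w.py blue wbl
```

```text
blue wrist xy [634.3 -88.9] area 1471.0 1615.3788642284926 px [320.5 189.2] tcp [633.5 -88.8 168. ] ori [-179.91    0.     89.92] clock 15.25
```

View pics/wbl.png

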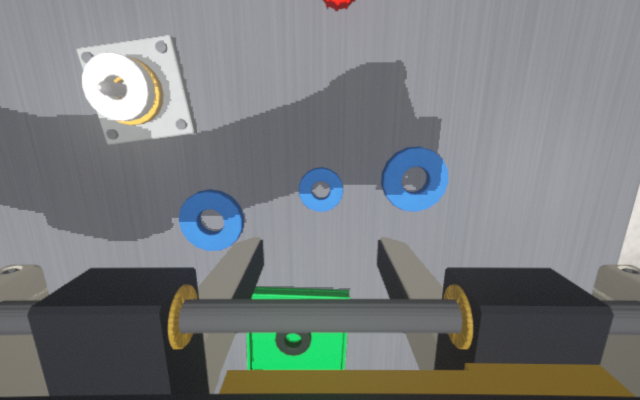

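The small blue flange is at (320,189) between two larger ones, at xy (634,-89), with room for the fingers.

{"api": "send_rows", "payload": {
  "plan": [
    {"x": 0,"y": 1,"z": 45,"rx": 0,"ry": 0,"rz": 0,"hand": 0.66},
    {"x": 0,"y": 1,"z": 90,"rx": 0,"ry": 0,"rz": 0,"hand": 0.66},
    {"x": 0,"y": 1,"z": 130,"rx": 0,"ry": 0,"rz": 0,"hand": 0.66},
    {"x": 0,"y": 1,"z": 153,"rx": 0,"ry": 0,"rz": 0,"hand": 0.66},
    {"x": 0,"y": 1,"z": 164,"rx": 0,"ry": 0,"rz": 0,"hand": 0.66},
    {"x": 0,"y": 1,"z": 164,"rx": 0,"ry": 0,"rz": 0,"hand": 0.4},
    {"x": 0,"y": 1,"z": 164,"rx": 0,"ry": 0,"rz": 0,"hand": 0.4},
    {"x": 0,"y": 1,"z": 164,"rx": 0,"ry": 0,"rz": 0,"hand": 0.4}
  ],
  "grip_force": 25
}}

```text
clock: 16.05
eef_pos: [0.6366, -0.0897, 0.0062]
orientation: [179.9, 0.0, 89.8]
contact_force: [-0.0, 0.4, -1.4]
opening: 0.499
grasp_force: 25.0
```

{"api": "send_rows", "payload": {
  "plan": [
    {"x": 0,"y": 0,"z": 0,"rx": 0,"ry": 0,"rz": 0,"hand": 0.4},
    {"x": 0,"y": 0,"z": 0,"rx": 0,"ry": 0,"rz": 0,"hand": 0.4}
  ]
}}

```text
clock: 16.25
eef_pos: [0.6365, -0.0899, 0.0059]
orientation: [179.9, 0.0, 89.8]
contact_force: [-0.8, -0.9, 7.0]
opening: 0.497
grasp_force: 25.0
```

{"api": "send_rows", "payload": {
  "plan": [
    {"x": 0,"y": 0,"z": -30,"rx": 0,"ry": 0,"rz": 0,"hand": 0.4},
    {"x": 0,"y": 0,"z": -70,"rx": 0,"ry": 0,"rz": 0,"hand": 0.4},
    {"x": 18,"y": -33,"z": -95,"rx": 0,"ry": 0,"rz": 0,"hand": 0.4},
    {"x": 38,"y": -70,"z": -95,"rx": 0,"ry": 0,"rz": 0,"hand": 0.4},
    {"x": 58,"y": -107,"z": -95,"rx": 0,"ry": 0,"rz": 0,"hand": 0.4},
    {"x": 78,"y": -144,"z": -95,"rx": 0,"ry": 0,"rz": 0,"hand": 0.4},
    {"x": 99,"y": -180,"z": -95,"rx": 0,"ry": 0,"rz": 0,"hand": 0.4},
    {"x": 99,"y": -180,"z": -95,"rx": 0,"ry": 0,"rz": 0,"hand": 0.4}
  ]
}}

```text
clock: 17.05
eef_pos: [0.4515, 0.0115, 0.1003]
orientation: [-179.9, 0.0, 90.1]
contact_force: [0.7, 0.3, -0.9]
opening: 0.495
grasp_force: 25.0
```

{"api": "send_rows", "payload": {
  "plan": [
    {"x": 0,"y": 0,"z": 0,"rx": 0,"ry": 0,"rz": 0,"hand": 0.4},
    {"x": 0,"y": 0,"z": 0,"rx": 0,"ry": 0,"rz": 0,"hand": 0.4},
    {"x": 0,"y": 0,"z": 10,"rx": 0,"ry": 0,"rz": 0,"hand": 0.4},
    {"x": 0,"y": 0,"z": 20,"rx": 0,"ry": 0,"rz": 0,"hand": 0.4},
    {"x": 0,"y": 0,"z": 25,"rx": 0,"ry": 0,"rz": 0,"hand": 0.4},
    {"x": 0,"y": 0,"z": 25,"rx": 0,"ry": 0,"rz": 0,"hand": 0.4}
  ]
}}

```text
clock: 17.65
eef_pos: [0.4556, 0.0097, 0.0734]
orientation: [-179.9, 0.0, 89.8]
contact_force: [-0.6, 0.0, -1.1]
opening: 0.496
grasp_force: 25.0
```

{"api": "send_rows", "payload": {
  "plan": [
    {"x": 0,"y": 0.5,"z": 8,"rx": 0,"ry": 0,"rz": 0,"hand": 0.4},
    {"x": 0,"y": 0.5,"z": 16,"rx": 0,"ry": 0,"rz": 0,"hand": 0.4},
    {"x": 0,"y": 0.5,"z": 22,"rx": 0,"ry": 0,"rz": 0,"hand": 0.4},
    {"x": 0,"y": 0.5,"z": 22,"rx": 0,"ry": 0,"rz": 0,"hand": 0.4}
  ]
}}

```text
clock: 18.05
eef_pos: [0.4562, 0.0099, 0.0518]
orientation: [-179.9, 0.0, 89.9]
contact_force: [0.7, -0.1, -1.4]
opening: 0.495
grasp_force: 25.0
```

No contact, so I release it, lift clear and look.

{"api": "send_rows", "payload": {
  "plan": [
    {"x": 0,"y": 0,"z": 0.5,"rx": 0,"ry": 0,"rz": 0,"hand": 0.4},
    {"x": 0,"y": 0,"z": 0.5,"rx": 0,"ry": 0,"rz": 0,"hand": 0.75},
    {"x": 0,"y": 0,"z": 0.5,"rx": 0,"ry": 0,"rz": 0,"hand": 0.75},
    {"x": 0,"y": 0,"z": 0.5,"rx": 0,"ry": 0,"rz": 0,"hand": 0.75},
    {"x": 0,"y": 0,"z": -35,"rx": 0,"ry": 0,"rz": 0,"hand": 0.75},
    {"x": 0,"y": 0,"z": -75,"rx": 0,"ry": 0,"rz": 0,"hand": 0.75},
    {"x": 0,"y": 0,"z": -117,"rx": 0,"ry": 0,"rz": 0,"hand": 0.75},
    {"x": 0,"y": 0,"z": -117,"rx": 0,"ry": 0,"rz": 0,"hand": 0.75}
  ]
}}

```text
clock: 18.85
eef_pos: [0.4587, 0.0101, 0.1739]
orientation: [179.6, -0.0, 89.8]
contact_force: [1.5, 0.3, -0.4]
opening: 0.749
grasp_force: 0.0
```

```bash
python3 -c "
from h import *
g=save('wrist','wa3')
cv2.imwrite('pics/wa3c.png',cv2.resize(g['frame'][130:250,260:380][:,:,::-1],None,fx=4,fy=4))"
```

```text
(no output)
```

View pics/wa3c.png

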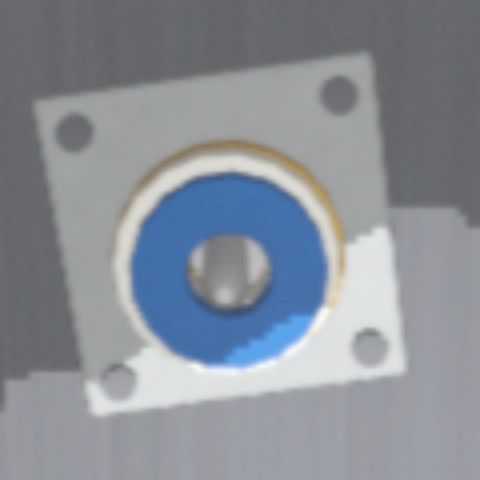

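Blue sits flat and centred. Cap next.

{"api": "send_rows", "payload": {
  "plan": [
    {"x": 18,"y": 39,"z": 0,"rx": 0,"ry": 0,"rz": 0,"hand": 0.65},
    {"x": 36,"y": 78,"z": 0,"rx": 0,"ry": 0,"rz": 0,"hand": 0.65},
    {"x": 54,"y": 117,"z": 0,"rx": 0,"ry": 0,"rz": 0,"hand": 0.65},
    {"x": 72,"y": 156,"z": 0,"rx": 0,"ry": 0,"rz": 0,"hand": 0.65},
    {"x": 90,"y": 195,"z": 0,"rx": 0,"ry": 0,"rz": 0,"hand": 0.65},
    {"x": 90,"y": 195,"z": 0,"rx": 0,"ry": 0,"rz": 0,"hand": 0.65},
    {"x": 90,"y": 195,"z": 0,"rx": 0,"ry": 0,"rz": 0,"hand": 0.65},
    {"x": 90,"y": 195,"z": 0,"rx": 0,"ry": 0,"rz": 0,"hand": 0.65}
  ]
}}

```text
clock: 19.7
eef_pos: [0.6505, 0.0986, 0.1684]
orientation: [-179.9, 0.1, 89.8]
contact_force: [-0.2, -0.1, -0.5]
opening: 0.651
grasp_force: 0.0
```

```bash
python3 w.py cap wc
```

```text
cap wrist xy [650.5  99.5] area 980.0 1023.3192378340755 px [319.5 189.5] tcp [650.6  98.4 168.8] ori [-1.7991e+02  7.0000e-02  8.9830e+01] clock 19.75
```

{"api": "send_rows", "payload": {
  "plan": [
    {"x": 0.7,"y": 0,"z": 45,"rx": 0,"ry": 0,"rz": 0,"hand": 0.65},
    {"x": 0.7,"y": 0,"z": 90,"rx": 0,"ry": 0,"rz": 0,"hand": 0.65},
    {"x": 0.7,"y": 0,"z": 130,"rx": 0,"ry": 0,"rz": 0,"hand": 0.65},
    {"x": 0.7,"y": 0,"z": 152,"rx": 0,"ry": 0,"rz": 0,"hand": 0.65},
    {"x": 0.7,"y": 0,"z": 163,"rx": 0,"ry": 0,"rz": 0,"hand": 0.65},
    {"x": 0.7,"y": 0,"z": 163,"rx": 0,"ry": 0,"rz": 0,"hand": 0.3},
    {"x": 0.7,"y": 0,"z": 163,"rx": 0,"ry": 0,"rz": 0,"hand": 0.3},
    {"x": 0.7,"y": 0,"z": 163,"rx": 0,"ry": 0,"rz": 0,"hand": 0.3}
  ],
  "grip_force": 15
}}

```text
clock: 20.55
eef_pos: [0.6527, 0.1, 0.0083]
orientation: [179.9, -0.0, 89.8]
contact_force: [0.3, -0.4, 0.3]
opening: 0.439
grasp_force: 0.1
```

{"api": "send_rows", "payload": {
  "plan": [
    {"x": 0,"y": 0,"z": 0,"rx": 0,"ry": 0,"rz": 0,"hand": 0.3},
    {"x": 0,"y": 0,"z": 0,"rx": 0,"ry": 0,"rz": 0,"hand": 0.3}
  ]
}}

```text
clock: 20.75
eef_pos: [0.6526, 0.0999, 0.0081]
orientation: [179.9, -0.0, 89.8]
contact_force: [-1.3, -1.1, 7.1]
opening: 0.387
grasp_force: 15.0
```

{"api": "send_rows", "payload": {
  "plan": [
    {"x": 0,"y": 0,"z": -30,"rx": 0,"ry": 0,"rz": 0,"hand": 0.3},
    {"x": 0,"y": 0,"z": -70,"rx": 0,"ry": 0,"rz": 0,"hand": 0.3},
    {"x": -18,"y": -39,"z": -95,"rx": 0,"ry": 0,"rz": 0,"hand": 0.3},
    {"x": -36,"y": -78,"z": -95,"rx": 0,"ry": 0,"rz": 0,"hand": 0.3},
    {"x": -54,"y": -117,"z": -95,"rx": 0,"ry": 0,"rz": 0,"hand": 0.3},
    {"x": -72,"y": -156,"z": -95,"rx": 0,"ry": 0,"rz": 0,"hand": 0.3},
    {"x": -90.5,"y": -196,"z": -95,"rx": 0,"ry": 0,"rz": 0,"hand": 0.3},
    {"x": -90.5,"y": -196,"z": -95,"rx": 0,"ry": 0,"rz": 0,"hand": 0.3}
  ]
}}

```text
clock: 21.55
eef_pos: [0.4496, 0.0067, 0.1019]
orientation: [-179.7, 0.2, 89.8]
contact_force: [1.2, -0.4, -0.3]
opening: 0.385
grasp_force: 15.0
```

{"api": "send_rows", "payload": {
  "plan": [
    {"x": 0,"y": 0,"z": 0,"rx": 0,"ry": 0,"rz": 0,"hand": 0.3},
    {"x": 0,"y": 0,"z": 0,"rx": 0,"ry": 0,"rz": 0,"hand": 0.3},
    {"x": 0,"y": 0,"z": 10,"rx": 0,"ry": 0,"rz": 0,"hand": 0.3},
    {"x": 0,"y": 0,"z": 20,"rx": 0,"ry": 0,"rz": 0,"hand": 0.3},
    {"x": 0,"y": 0,"z": 25,"rx": 0,"ry": 0,"rz": 0,"hand": 0.3},
    {"x": 0,"y": 0,"z": 25,"rx": 0,"ry": 0,"rz": 0,"hand": 0.3},
    {"x": 0,"y": 0,"z": 25,"rx": 0,"ry": 0,"rz": 0,"hand": 0.3}
  ]
}}

```text
clock: 22.25
eef_pos: [0.4555, 0.0103, 0.0762]
orientation: [-179.9, -0.0, 89.9]
contact_force: [0.6, 0.8, 0.7]
opening: 0.386
grasp_force: 15.0
```

{"api": "send_rows", "payload": {
  "plan": [
    {"x": -0.5,"y": 0.7,"z": 5,"rx": 0,"ry": 0,"rz": 0,"hand": 0.3},
    {"x": -0.5,"y": 0.7,"z": 9,"rx": 0,"ry": 0,"rz": 0,"hand": 0.3},
    {"x": -0.5,"y": 0.7,"z": 13,"rx": 0,"ry": 0,"rz": 0,"hand": 0.3},
    {"x": -0.5,"y": 0.7,"z": 13,"rx": 0,"ry": 0,"rz": 0,"hand": 0.3},
    {"x": -0.5,"y": 0.7,"z": 13,"rx": 0,"ry": 0,"rz": 0,"hand": 0.3}
  ]
}}

```text
clock: 22.75
eef_pos: [0.4562, 0.0095, 0.0635]
orientation: [-180.0, 0.0, 89.8]
contact_force: [-0.4, 0.7, 0.5]
opening: 0.386
grasp_force: 15.0
```

{"api": "send_rows", "payload": {
  "plan": [
    {"x": 0,"y": 0,"z": 1,"rx": 0,"ry": 0,"rz": 0,"hand": 0.3},
    {"x": 0,"y": 0,"z": 1,"rx": 0,"ry": 0,"rz": 0,"hand": 0.65},
    {"x": 0,"y": 0,"z": 1,"rx": 0,"ry": 0,"rz": 0,"hand": 0.65},
    {"x": 0,"y": 0,"z": 1,"rx": 0,"ry": 0,"rz": 0,"hand": 0.65},
    {"x": 0,"y": 0,"z": -35,"rx": 0,"ry": 0,"rz": 0,"hand": 0.65},
    {"x": 0,"y": 0,"z": -75,"rx": 0,"ry": 0,"rz": 0,"hand": 0.65},
    {"x": 0,"y": 0,"z": -110,"rx": 0,"ry": 0,"rz": 0,"hand": 0.65},
    {"x": 0,"y": 0,"z": -110,"rx": 0,"ry": 0,"rz": 0,"hand": 0.65}
  ]
}}

```text
clock: 23.55
eef_pos: [0.4581, 0.0098, 0.1772]
orientation: [179.7, -0.0, 89.8]
contact_force: [0.1, -0.1, -1.1]
opening: 0.651
grasp_force: 0.0
```

{"api": "send_rows", "payload": {
  "plan": [
    {"x": -45,"y": 10,"z": 0,"rx": 0,"ry": 0,"rz": 0,"hand": 0.65},
    {"x": -90,"y": 20,"z": -20,"rx": 0,"ry": 0,"rz": 0,"hand": 0.65},
    {"x": -135,"y": 40,"z": -40,"rx": 0,"ry": 0,"rz": 0,"hand": 0.65},
    {"x": -180,"y": 60,"z": -40,"rx": 0,"ry": 0,"rz": 0,"hand": 0.65},
    {"x": -225,"y": 70,"z": -40,"rx": 0,"ry": 0,"rz": 0,"hand": 0.65},
    {"x": -225,"y": 70,"z": -40,"rx": 0,"ry": 0,"rz": 0,"hand": 0.65}
  ]
}}

```text
clock: 24.15
eef_pos: [0.5256, -0.2232, 0.2121]
orientation: [-179.9, 0.1, 89.3]
contact_force: [-0.0, 1.1, 0.4]
opening: 0.654
grasp_force: 0.0
```

```bash
python3 -c "
from h import *
g=save('side','s9')['frame'];t=save('top','t9')['frame']
a=cv2.resize(g[180:270,310:410],(400,360),interpolation=cv2.INTER_CUBIC)
b=cv2.resize(t,(400,250))
c=np.zeros((360,800,3),np.uint8);c[:,:400]=a;c[:250,400:]=b
cv2.imwrite('pics/end.png',c[:,:,::-1])"
```

```text
(no output)
```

View pics/end.png

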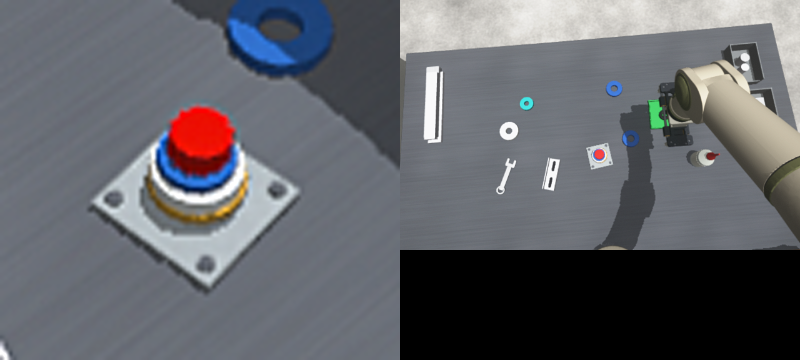

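The stack shows brass, white, blue and red upright on the arbor at about (200,165) in the crop, and the bystanders haven't moved. I'm handing it in.

```bash
python3 -c "
from rig import finish_job
print(finish_job())"
```

```text
the job is handed in; nothing more can be done
None
```

The worn wheel is in the green tray, the brass flange, white wheel, blue flange and red cap are stacked on the spindle and look fully seated in the last pictures, and the job was handed in at about 24 s of the 112 s allowed.

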